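# Make up two thermal-analysis sample kits

## Task

Make up the two kits for the thermal analysers from the stock on the bench. The long three-pocket tray gets the large weight in its middle pocket, with the tall vial and the small crucible in the two end pockets, either way round; the short two-pocket tray gets the short vial and the large crucible, one in each pocket. Stand everything upright, flat on its pocket's floor, and leave the small weight, the bung and the collar where they are.

Things in the scene. Friction and masses are not known exactly. Their poses are not given: they have to be found in the camera images.
- tall_vial_mid (a point): Tall amber glass sample vial with black screw cap, 28 mm diameter, 78 mm high (straight glass for the lower 59 mm; cap 25 mm diameter), 50-100 g. Given point: its centre, half-way up. Its z is vertical; round, so its yaw means nothing. Stands loose on the bench.
- short_vial_mid (a point): Short amber glass sample vial with black screw cap, 28 mm diameter, 52 mm high (straight glass for the lower 35 mm; cap 25 mm diameter), 30-65 g. Given point: its centre, half-way up. Its z is vertical; round, so its yaw means nothing. Stands loose on the bench.
- large_weight_mid (a point): Large steel calibration weight, 36 mm diameter, 60 mm high: plain cylinder for the lower 41 mm, then a neck and a knob 26 mm in diameter; 200-400 g. Given point: its centre, half-way up. Its z is vertical; round, so its yaw means nothing. Stands loose on the bench.
- small_weight_mid (a point): Small steel calibration weight, the same shape, 22 mm diameter, 36 mm high, about 70 g; not part of any kit. Given point: its centre, half-way up. Its z is vertical; round, so its yaw means nothing. Stands loose on the bench.
- large_crucible_mid (a point): Large open white ceramic crucible (cup), 48 mm diameter over its straight upper two thirds, tapering to 37 mm at the foot, 56 mm high, 3 mm wall, about 80 g. Given point: its centre, half-way up. Its z is vertical; round, so its yaw means nothing. Stands loose on the bench.
- small_crucible_mid (a point): Small open white ceramic crucible (cup), 32 mm diameter over its straight upper two thirds, tapering to 25 mm at the foot, 46 mm high, 3 mm wall, about 35 g. Given point: its centre, half-way up. Its z is vertical; round, so its yaw means nothing. Stands loose on the bench.
- bung_mid (a point): Black rubber bung, 34 mm diameter at the top, 30 mm high; a bystander. Given point: its centre, half-way up. Its z is vertical; round, so its yaw means nothing. Stands loose on the bench.
- collar_mid (a point): Flat aluminium collar (ring), 52 mm outside, 30 mm inside, 14 mm high; a bystander. Given point: its centre, half-way up. Its z is vertical; round, so its yaw means nothing. Stands loose on the bench.
- tray3: Long kit tray with a row of three pockets, 218 x 74 mm. Shallow, with white floor and dark metal rims, fixed to the bench. Origin: centre of its underside on the bench; its x runs along the row of pockets, its y across, z up. Floor 3 mm thick (things stand 3 mm above the bench), rim and ribs between pockets 2 mm thick, their tops 8 mm above the bench. Each pocket is 70 x 70 mm inside. Pocket centres at x = -72, 0 and +72 mm, y = 0. It may lie to the robot's left or right.
- tray2: Short kit tray with a row of two pockets, 146 x 74 mm. Shallow, with white floor and dark metal rims, fixed to the bench. Origin: centre of its underside on the bench; its x runs along the row of pockets, its y across, z up. Floor 3 mm thick (things stand 3 mm above the bench), rim and ribs between pockets 2 mm thick, their tops 8 mm above the bench. Each pocket is 70 x 70 mm inside. Pocket centres at x = -36 and +36 mm, y = 0. It may lie to the robot's left or right.
Not all that is in view belongs to the job. What is shaped like the part that bears short_vial_mid but blue is not meant.

How it is judged (in metres and radians):
At the end, for the whole second after the job is handed in: Each kit thing in its own pocket as asked: centre within 24 mm of the pocket centre along and across the tray, on the tray floor (height within 3 mm), upright within 0.1 rad, released, at rest; small weight, bung and collar upright and within 30 mm of where they started (x of large_weight_mid in the frame of tray3 between -0.024 and 0.024 m and y of large_weight_mid in the frame of tray3 between -0.024 and 0.024 m and z of large_weight_mid in the frame of tray3 between 0.03 and 0.036 m and ((x of tall_vial_mid in the frame of tray3 between -0.096 and -0.048 m and y of tall_vial_mid in the frame of tray3 between -0.024 and 0.024 m and z of tall_vial_mid in the frame of tray3 between 0.039 and 0.045 m and x of small_crucible_mid in the frame of tray3 between 0.048 and 0.096 m and y of small_crucible_mid in the frame of tray3 between -0.024 and 0.024 m and z of small_crucible_mid in the frame of tray3 between 0.023 and 0.029 m) or (x of small_crucible_mid in the frame of tray3 between -0.096 and -0.048 m and y of small_crucible_mid in the frame of tray3 between -0.024 and 0.024 m and z of small_crucible_mid in the frame of tray3 between 0.023 and 0.029 m and x of tall_vial_mid in the frame of tray3 between 0.048 and 0.096 m and y of tall_vial_mid in the frame of tray3 between -0.024 and 0.024 m and z of tall_vial_mid in the frame of tray3 between 0.039 and 0.045 m)) and ((x of short_vial_mid in the frame of tray2 between -0.06 and -0.012 m and y of short_vial_mid in the frame of tray2 between -0.024 and 0.024 m and z of short_vial_mid in the frame of tray2 between 0.026 and 0.032 m and x of large_crucible_mid in the frame of tray2 between 0.012 and 0.06 m and y of large_crucible_mid in the frame of tray2 between -0.024 and 0.024 m and z of large_crucible_mid in the frame of tray2 between 0.028 and 0.034 m) or (x of large_crucible_mid in the frame of tray2 between -0.06 and -0.012 m and y of large_crucible_mid in the frame of tray2 between -0.024 and 0.024 m and z of large_crucible_mid in the frame of tray2 between 0.028 and 0.034 m and x of short_vial_mid in the frame of tray2 between 0.012 and 0.06 m and y of short_vial_mid in the frame of tray2 between -0.024 and 0.024 m and z of short_vial_mid in the frame of tray2 between 0.026 and 0.032 m)) and angle between each of tall_vial_mid, large_weight_mid, small_crucible_mid, short_vial_mid, large_crucible_mid, small_weight_mid, bung_mid, collar_mid's own z axis and vertical below 0.1 rad and linear speed of each of tall_vial, large_weight, small_crucible, short_vial, large_crucible below 0.02 m/s and distance of each of small_weight_mid, bung_mid, collar_mid from where it was at the start of the episode below 0.03 m); the robot touches nothing.
It fails at once if the small weight, which is no part of a kit, is moved more than 30 mm or tipped over (distance of small_weight_mid from where it was at the start of the episode above 0.03 m or angle between small_weight_mid's own z axis and vertical above 0.5 rad).
It fails at once if the bung, which is no part of a kit, is moved more than 30 mm or tipped over (distance of bung_mid from where it was at the start of the episode above 0.03 m or angle between bung_mid's own z axis and vertical above 0.5 rad).
It fails at once if the collar, which is no part of a kit, is moved more than 30 mm or tipped over (distance of collar_mid from where it was at the start of the episode above 0.03 m or angle between collar_mid's own z axis and vertical above 0.5 rad).
It also fails if it takes over 144 s, if anything falls off the work surface, if the arm or the gripper's body presses on something with over 40 N, if the wrist force passes 120 N, or if a joint passes its speed limit or range.

## Robot

A 7-joint arm with a two-finger parallel gripper is mounted at the origin on the work surface. World frame = base frame: x ahead of the robot, y to its left, z up, the work surface at z = 0. Lengths are in m, angles in degrees, forces in N, time in s.
With the tool pointing down it reaches from about 0.425 to 0.925 m from the base axis. Payload 6.8 kg.
Tool frame: the origin (TCP) lies between the finger pads; the fingertips stand 25 mm ahead of it and the grasp point (between the pads) lies 6 mm ahead of it; z points along the fingers, y is the line along which they close (so a half turn about z gives the same grasp; the last joint's range is limited). The gripper opens to 88 mm and grips with 3 to 60 N. Pads are 20 mm wide; open, the fingers measure 115 mm over their backs; the gripper's body (75 mm by 178 mm) begins 61 mm behind the grasp point.
Start: joints at [-75.292, 27.33, 1.283, 89.118, -0.659, 63.558, -4.761], TCP at [0.241, 0.631, 0.248] pointing down, gripper open.
Joint ranges: [-169.35, 169.35], [-19.33, 120.38], [-80.79, 83.38], [13.8, 139.57], [-78.32, 258.32], [9.67, 109.79], [-169.56, 169.56]. Speed limits (degrees/s): [136.94, 136.94, 180, 180, 180, 180, 180].

## Interface

Orientations are given as [roll, pitch, yaw] about the fixed x, y, z axes, in that order (R = Rz(yaw) Ry(pitch) Rx(roll)).
In Python, from workcell import state, grab_frame, calibration, hand_in, trace gives the robot as it stands. The module is installed in compiled form; this text tells all that it offers.
- The arm moves only by the tool send_rows, never from a script. Its argument "commands" is a list of rows, each a list of 3 entries, a list of its own where there are three numbers: the closure in counts, from 0 (fully open) to 255 (shut), then the shift along the tool's x, y, z in m, then the turn, a rotation vector about the tool's x, y, z in rad. A call has exactly 5 rows; each row is the pose to reach, as a shift and turn from the pose commanded when the call began, along the tool's axes at that moment; what a row does not reach only later rows make up. A row lasts 1/10 s, in which the tool goes at most 50 mm and 8.59 degrees, less where a joint would pass 70% of its speed; a pose out of reach is approached as far as the arm can. A call with a gripper value outside its range is refused whole. The fingers move at their own pace and stop on an object; the grip force is fixed at half the most. Time passes only in rows, so rows that repeat a pose let the fingers close, or fill a call up. It gives the time, the measured TCP pose, the force, the opening and the grip force at its end, in the units of the state.
- state(): the state, without advancing time (a new reading comes with each control period).
- grab_frame(name): name is "side" or "top"; returns the picture (400x640x3 uint8, blue, green, red); there is no depth.
- calibration(name): a dict with "intrinsics" (3x3 intrinsics, pixels), "rvec" (rotation vector, rad) and "tvec" (3), from world to camera coordinates, as OpenCV has them. Camera axes: x right, y down, z forward; pixel columns grow to the right and rows downward; lengths in m; the calibration is good to about 2 mm. A picture is of the moment at which its call begins. calibration takes no time and is no camera call.
- hand_in(): hands the job in; it is judged then, once.
Trained networks look in the newest picture that a camera, given by its name, has taken for a name from the list of things; names that differ only in an ending like _2 or _b are one class to them, and where a whole thing is asked for, a point or a joint stands for the part that bears it (a point fixed in the world has none). Each returns a list of dicts, best first, with "confidence" (0 to 1); they miss things now and then, are a little off and sometimes report something else, mostly with a low value. They report only what shows in the picture. A call takes as long as a camera call. They do not tell look-alikes from the thing itself.
- trace(query, camera): "region" (400x640 bool, what is visible of it) and "pixel" ([column, row] in pixels, amid what is visible of it).
The state is a dict: "t": time; "joint_positions": joint angles; "joint_vel": joint speeds; "tau": joint torques, N m; "position": TCP position; "tool_rot": TCP orientation; "force": force on the tool from outside, world axes, zero at the start; "ft_torque": the same for the moment, N m; "width": finger opening in m; "grip_force": force on a finger pad.
Only numpy, scipy, OpenCV 4.12 (cv2) and the standard library are available. Lean on these libraries where they do the work, as an engineer would, in place of code of your own. Each camera call takes 0.05 s, during which the arm holds its last target. There are 200 camera calls.

## Working session

There is one attempt and no reset: what is moved stays moved. The work goes in short steps, Python scripts to look and compute and a tool call to move; the robot and the scene stay as the last step left them, time stands still between calls to the robot, and variables do not carry over. Pictures are saved under pics/ and viewed, at most 14 in all, crops included, and the job is handed in when it is done.

Besides the shell and the picture viewer there is one more tool, called as name([rows], argument=value, ...), one row to a line, values as JSON. send_rows: Moves the arm, as the interface text tells. Its arguments: {"type":"object","properties":{"commands":{"type":"array","items":{"type":"array"}}},"required":["commands"]}

```bash
mkdir -p pics; python3 - <<'E'
from workcell import *
import cv2
for n in("top","side"):
    cv2.imwrite(f"pics/{n}0.png",grab_frame(n)); print(calibration(n))
s=state(); print({k:s[k] for k in("t","position","tool_rot","width","force")})
E
```

```text
{'intrinsics': array([[411.00712472,   0.        , 317.73298719],
       [  0.        , 411.00712472, 201.51935003],
       [  0.        ,   0.        ,   1.        ]]), 'rvec': array([ 2.11505791, -2.1017228 ,  0.1879702 ]), 'tvec': array([0.00908711, 0.59249161, 0.72408929])}
{'intrinsics': array([[369.09847284,   0.        , 315.64980802],
       [  0.        , 369.09847284, 205.44208208],
       [  0.        ,   0.        ,   1.        ]]), 'rvec': array([ 2.05526485, -0.57221631,  0.34308761]), 'tvec': array([-0.52274714,  0.19046224,  0.46398455])}
{'t': 0.1, 'position': array([0.24063967, 0.63011797, 0.24680174]), 'tool_rot': array([-1.79906678e+02,  6.18842901e-03,  1.59100087e+02]), 'width': 0.08787159679634197, 'force': array([-0.48549886,  0.83996067,  0.21735946])}
```

View pics/top0.png

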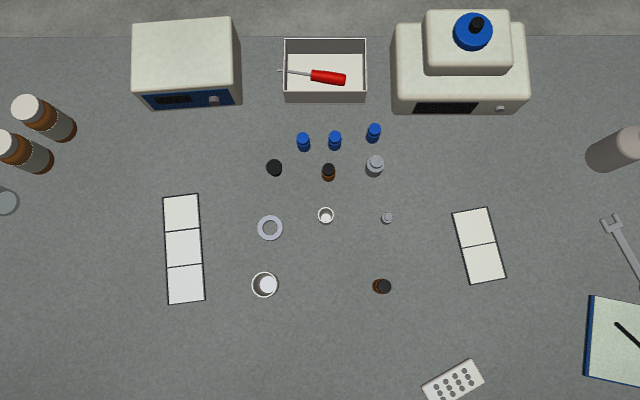

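View pics/side0.png

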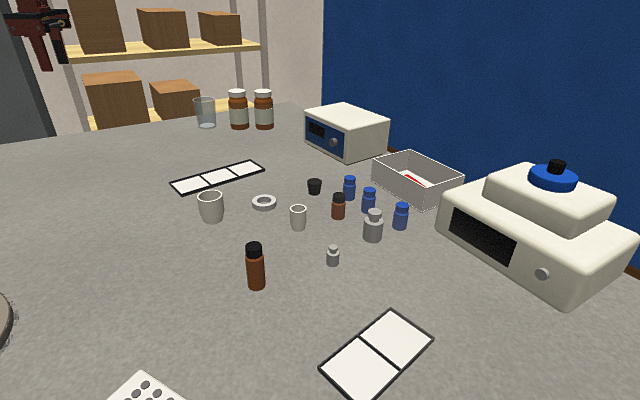

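The top view shows tray3 on the left (184,248), tray2 on the right (479,245), the tall vial (382,286) and large crucible (264,285). The small crucible is at (326,215), the short amber vial at (328,172), the large weight at (375,164), the small weight at (387,217), the collar at (270,228) and the bung at (274,168). The blue look-alikes are at (303..374,135).

```bash
cat > loc.py <<'E'
from workcell import *
import cv2, numpy as np
from scipy.optimize import minimize
# profile: list of (radius, z)
P={'tall_vial':[(14,0),(14,59),(12.5,63),(12.5,78)],'short_vial':[(14,0),(14,35),(12.5,39),(12.5,52)],
'large_weight':[(18,0),(18,41),(13,50),(13,60)],'small_weight':[(11,0),(11,25),(8,30),(8,36)],
'large_crucible':[(18.5,0),(24,19),(24,56)],'small_crucible':[(12.5,0),(16,15),(16,46)],
'bung':[(14,0),(17,30)],'collar':[(26,0),(26,14)]}
T={'tray3':(109,37),'tray2':(73,37)}
th=np.linspace(0,2*np.pi,40)
def pieces(n,p,z0=0):
    if n in T:
        a,b=T[n];c,s=np.cos(p[2]),np.sin(p[2])
        q=np.array([[i*a,j*b,z] for i in(-1,1) for j in(-1,1) for z in(0,8)])*1e-3
        q[:,:2]=q[:,:2]@np.array([[c,s],[-s,c]]);return [q+[p[0],p[1],0]]
    r=[np.c_[np.cos(th)*R,np.sin(th)*R,0*th+z+z0*1e3]*1e-3+[p[0],p[1],0] for R,z in P[n]]
    return [np.r_[u,v] for u,v in zip(r,r[1:])]
def proj(c,q):
    k=calibration(c);return cv2.projectPoints(q,k['rvec'],k['tvec'],k['intrinsics'],None)[0][:,0]
def unproj(c,px,z):
    k=calibration(c);R=cv2.Rodrigues(k['rvec'])[0];d=R.T@np.linalg.inv(k['intrinsics'])@[*px,1];o=-R.T@k['tvec']
    return (o+d*(z-o[2])/d[2])[:2]
def mask(c,n,p,z0=0):
    m=np.zeros((1600,2560),np.uint8)
    for q in pieces(n,p,z0):
        h=cv2.convexHull(((proj(c,q)+.5)*4-.5).astype(np.float32));cv2.fillConvexPoly(m,np.round(h*16).astype(np.int32),255,shift=4)
    return cv2.resize(m,(640,400),interpolation=cv2.INTER_AREA)/255.
def fit(n,cams=('top','side'),p0=None,z0=0,pick=None):
    q=n if n in T else n+'_mid';reg={}
    for c in cams:
        d=trace(q,c)
        if pick and c in pick: d=[e for e in d if np.hypot(*(np.array(e['pixel'])-pick[c]))<20]
        if d: reg[c]=(d[0]['region'].astype(float),d[0]['confidence'],d[0]['pixel'])
    if p0 is None:
        p0=unproj('top',reg['top'][2],z0+.03*(n not in T))
    p0=list(p0)
    def cost(p,cs):return sum(1-np.minimum(mask(c,n,p,z0),reg[c][0]).sum()/np.maximum(mask(c,n,p,z0),reg[c][0]).sum() for c in cs)
    def run(cs):
        b=None
        for y in ([-1.75,-1.57,-1.4,-1.2] if n in T and len(p0)<3 else [None]):
            s=p0+([y] if y is not None else [])
            sim=np.array([s]+[[v+(.008 if i<2 else .1)*(i==j) for i,v in enumerate(s)] for j in range(len(s))])
            r=minimize(cost,s,args=(cs,),method='Nelder-Mead',options=dict(initial_simplex=sim,xatol=2e-4,fatol=1e-4,maxiter=90))
            if b is None or r.fun<b.fun:b=r
        return b
    r=run(list(reg));print(n,np.round(r.x,4),'cost',round(r.fun,3),{c:(round(v[1],2),np.round(v[2])) for c,v in reg.items()},
      {c:np.round(run([c]).x,4) for c in reg} if len(reg)>1 else '',flush=True)
    return r.x
E
python3 - <<'E'
from loc import *
grab_frame('top');grab_frame('side')
for n in list(P)+list(T):
    try: fit(n,pick={'top':(328,172),'side':(338,206)} if n=='short_vial' else None)
    except Exception as e: print(n,repr(e))
s=state();print(s['t'])
E
```

```text
tall_vial [ 0.4365 -0.107 ] cost 0.175 {'top': (0.67, array([385., 288.])), 'side': (0.58, array([255., 268.]))} {'top': array([ 0.4358, -0.1067]), 'side': array([ 0.437 , -0.1085])}
short_vial [ 0.6607 -0.0076] cost 0.233 {'top': (0.59, array([325., 168.])), 'side': (0.82, array([337., 208.]))} {'top': array([ 0.6598, -0.0067]), 'side': array([ 0.6621, -0.0084])}
large_weight [ 0.6758 -0.1004] cost 0.193 {'top': (0.73, array([374., 165.])), 'side': (0.85, array([371., 224.]))} {'top': array([ 0.6742, -0.0996]), 'side': array([ 0.6758, -0.1014])}
small_weight KeyError('top')
large_crucible [0.4374 0.1112] cost 0.138 {'top': (0.78, array([268., 282.])), 'side': (0.9, array([211., 208.]))} {'top': array([0.4371, 0.1113]), 'side': array([0.438 , 0.1115])}
small_crucible [ 0.5701 -0.0026] cost 0.162 {'top': (0.67, array([325., 215.])), 'side': (0.58, array([298., 218.]))} {'top': array([ 0.5704, -0.0022]), 'side': array([ 0.5698, -0.0041])}
bung [0.5575 0.1057] cost 1.742 {'top': (0.57, array([265., 226.])), 'side': (0.7, array([313., 184.]))} {'top': array([0.5575, 0.1057]), 'side': array([0.5481, 0.1163])}
collar [0.5494 0.1099] cost 0.447 {'top': (0.95, array([261., 227.])), 'side': (0.86, array([263., 200.]))} {'top': array([0.5491, 0.1103]), 'side': array([0.5507, 0.1098])}
tray3 ValueError('time passes only in moves, steps and waits')
tray2 ValueError('time passes only in moves, steps and waits')
1.2
```

```bash
python3 - <<'E'
from loc import *
im=cv2.imread('pics/top0.png');w=(im.min(2)>190).astype(np.uint8)
for n,(x0,x1,y0,y1) in {'tray3':(155,212,185,312),'tray2':(445,512,200,292)}.items():
    m=np.zeros_like(w);m[y0:y1,x0:x1]=w[y0:y1,x0:x1]
    pts=cv2.findNonZero(m)[:,0]
    xy=np.array([unproj('top',p,.004) for p in pts],np.float32)
    (c,s,a)=cv2.minAreaRect(xy*1000);print(n,c,s,a,cv2.boxPoints((c,s,a)).round(1).tolist(),xy.mean(0))
print('sw',unproj('top',(387,217),.018),'bung',unproj('top',(274,168),.02))
E
```

```text
Traceback (most recent call last):
  File "loc.py", line 21, in unproj
    k=calibration(c);R=cv2.Rodrigues(k['rvec'])[0];d=R.T@np.linalg.inv(k['intrinsics'])@[*px,1];o=-R.T@k['tvec']
ValueError: time passes only in moves, steps and waits
```

```bash
cat >> loc.py <<'E'
CAL={'top':dict(intrinsics=np.array([[411.00712472,0,317.73298719],[0,411.00712472,201.51935003],[0,0,1]]),rvec=np.array([ 2.11505791,-2.1017228,0.1879702]),tvec=np.array([0.00908711,0.59249161,0.72408929])),
'side':dict(intrinsics=np.array([[369.09847284,0,315.64980802],[0,369.09847284,205.44208208],[0,0,1]]),rvec=np.array([2.05526485,-0.57221631,0.34308761]),tvec=np.array([-0.52274714,0.19046224,0.46398455]))}
def calibration(c): return CAL[c]
E
python3 - <<'E'
from loc import *
im=cv2.imread('pics/top0.png');w=(im.min(2)>190).astype(np.uint8)
for n,(x0,x1,y0,y1) in {'tray3':(155,212,185,312),'tray2':(445,512,200,292)}.items():
    m=np.zeros_like(w);m[y0:y1,x0:x1]=w[y0:y1,x0:x1]
    pts=cv2.findNonZero(m)[:,0]
    xy=np.array([unproj('top',p,.004) for p in pts],np.float32)
    (c,s,a)=cv2.minAreaRect(xy*1000);print(n,c,s,a,cv2.boxPoints((c,s,a)).round(1).tolist(),xy.mean(0))
print('sw',unproj('top',(387,217),.018),'bung',unproj('top',(274,168),.02))
E
```

```text
tray3 (508.22125244140625, 284.54925537109375) (212.4204559326172, 67.46038818359375) 7.673952579498291 [[398.5, 303.79998779296875], [407.5, 236.89999389648438], [618.0, 265.29998779296875], [609.0, 332.20001220703125]] [0.5054629 0.2842757]
tray2 (517.5851440429688, -305.07647705078125) (140.33151245117188, 66.80661010742188) 11.12486743927002 [[442.29998779296875, -285.79998779296875], [455.20001220703125, -351.3999938964844], [592.9000244140625, -324.29998779296875], [580.0, -258.79998779296875]] [ 0.5163208  -0.30528918]
sw [ 0.56987828 -0.12408356] bung [0.66953591 0.1034207 ]
```

send_rows([
  [0, [-0.0266, -0.03, 0.003], [0, 0, -0.122]],
  [0, [-0.0532, -0.06, 0.006], [0, 0, -0.244]],
  [0, [-0.08, -0.09, 0.009], [0, 0, -0.365]],
  [0, [-0.1064, -0.12, 0.013], [0, 0, -0.365]],
  [0, [-0.133, -0.15, 0.017], [0, 0, -0.365]],
])

```text
t: 1.7
position: [0.3121, 0.4415, 0.2307]
tool_rot: [180.0, 0.0, -180.0]
force: [1.2, 0.1, -0.8]
width: 0.0878
grip_force: 0.0
```

send_rows([
  [0, [-0.0125, -0.033, 0.003], [0, 0, 0]],
  [0, [-0.025, -0.066, 0.006], [0, 0, 0]],
  [0, [-0.0375, -0.099, 0.009], [0, 0, 0]],
  [0, [-0.05, -0.132, 0.012], [0, 0, 0]],
  [0, [-0.0625, -0.165, 0.015], [0, 0, 0]],
])

```text
t: 2.2
position: [0.3745, 0.2767, 0.2158]
tool_rot: [180.0, 0.0, -180.0]
force: [-0.3, -0.1, -0.7]
width: 0.0879
grip_force: 0.0
```

send_rows([
  [0, [-0.0125, -0.033, 0.003], [0, 0, 0]],
  [0, [-0.025, -0.066, 0.006], [0, 0, 0]],
  [0, [-0.0375, -0.099, 0.009], [0, 0, 0]],
  [0, [-0.05, -0.132, 0.012], [0, 0, 0]],
  [0, [-0.0625, -0.165, 0.015], [0, 0, 0]],
])

```text
t: 2.7
position: [0.4371, 0.1117, 0.2009]
tool_rot: [180.0, 0.0, -180.0]
force: [0.8, -0.4, 0.6]
width: 0.0879
grip_force: 0.0
```

send_rows([
  [0, [0, 0, 0.04], [0, 0, 0]],
  [0, [0, 0, 0.08], [0, 0, 0]],
  [0, [0, 0, 0.12], [0, 0, 0]],
  [0, [0, 0, 0.158], [0, 0, 0]],
  [0, [0, 0, 0.158], [0, 0, 0]],
])

```text
t: 3.2
position: [0.4338, 0.112, 0.0392]
tool_rot: [-179.8, -0.4, -180.0]
force: [-1.0, -1.0, -0.4]
width: 0.0881
grip_force: 0.0
```

send_rows([
  [255, [0, 0, 0], [0, 0, 0]],
  [255, [0, 0, 0], [0, 0, 0]],
  [255, [0, 0, 0], [0, 0, 0]],
  [255, [0, 0, 0], [0, 0, 0]],
  [255, [0, 0, 0], [0, 0, 0]],
])

```text
t: 3.7
position: [0.4372, 0.1131, 0.0436]
tool_rot: [180.0, 0.1, -180.0]
force: [-0.2, -1.9, 0.6]
width: 0.0513
grip_force: 0.6
```

send_rows([
  [255, [0, 0, 0], [0, 0, 0]],
  [255, [0, 0, 0], [0, 0, 0]],
  [255, [0, 0, 0], [0, 0, 0]],
  [255, [0, 0, 0], [0, 0, 0]],
  [255, [0, 0, 0], [0, 0, 0]],
])

```text
t: 4.2
position: [0.4371, 0.113, 0.0434]
tool_rot: [180.0, 0.1, 180.0]
force: [-1.0, 0.2, 9.6]
width: 0.0481
grip_force: 30.0
```

send_rows([
  [255, [0, 0, -0.02], [0, 0, 0]],
  [255, [0, 0, -0.055], [0, 0, 0]],
  [255, [0, 0, -0.095], [0, 0, 0]],
  [255, [0, 0, -0.135], [0, 0, 0]],
  [255, [0, 0, -0.157], [0, 0, 0]],
])

```text
t: 4.7
position: [0.4374, 0.1133, 0.2027]
tool_rot: [179.9, 0.2, -180.0]
force: [-0.0, 0.2, -0.6]
width: 0.0479
grip_force: 30.0
```

send_rows([
  [255, [-0.0045, -0.042, 0], [0, 0, 0]],
  [255, [-0.009, -0.085, 0], [0, 0, 0]],
  [255, [-0.0135, -0.127, 0], [0, 0, 0]],
  [255, [-0.018, -0.17, 0], [0, 0, 0]],
  [255, [-0.0225, -0.212, 0], [0, 0, 0]],
])

```text
t: 5.2
position: [0.4588, -0.1006, 0.1999]
tool_rot: [180.0, 0.0, -180.0]
force: [1.6, 0.6, 0.1]
width: 0.0484
grip_force: 30.0
```

send_rows([
  [255, [-0.0045, -0.045, 0], [0, 0, 0]],
  [255, [-0.009, -0.09, 0], [0, 0, 0]],
  [255, [-0.0135, -0.135, 0], [0, 0, 0]],
  [255, [-0.018, -0.175, 0], [0, 0, 0]],
  [255, [-0.0225, -0.212, 0], [0, 0, 0]],
])

```text
t: 5.7
position: [0.4813, -0.3129, 0.1996]
tool_rot: [180.0, -0.0, 180.0]
force: [0.6, 0.7, -0.4]
width: 0.0483
grip_force: 30.0
```

send_rows([
  [255, [0, 0, 0.03], [0, 0, 0]],
  [255, [0, 0, 0.07], [0, 0, 0]],
  [255, [0, 0, 0.11], [0, 0, 0]],
  [255, [0, 0, 0.13], [0, 0, 0]],
  [255, [0, 0, 0.14], [0, 0, 0]],
])

```text
t: 6.2
position: [0.4803, -0.31, 0.0574]
tool_rot: [179.9, -0.2, -180.0]
force: [0.3, 0.4, -0.7]
width: 0.0481
grip_force: 30.0
```

send_rows([
  [255, [0, 0, 0.003], [0, 0, 0]],
  [255, [0, 0, 0.007], [0, 0, 0]],
  [255, [0, 0, 0.01], [0, 0, 0]],
  [255, [0, 0, 0.012], [0, 0, 0]],
  [255, [0, 0, 0.013], [0, 0, 0]],
])

```text
t: 6.7
position: [0.482, -0.3111, 0.0471]
tool_rot: [-180.0, 0.1, -180.0]
force: [-0.0, 0.3, -0.7]
width: 0.0483
grip_force: 30.0
```

send_rows([
  [255, [0, 0, 0.001], [0, 0, 0]],
  [255, [0, 0, 0.001], [0, 0, 0]],
  [200, [0, 0, 0.001], [0, 0, 0]],
  [100, [0, 0, 0.001], [0, 0, 0]],
  [0, [0, 0, 0.001], [0, 0, 0]],
])

```text
t: 7.2
position: [0.4819, -0.3111, 0.0459]
tool_rot: [-180.0, 0.0, -180.0]
force: [-1.0, 1.4, 0.1]
width: 0.0581
grip_force: 0.0
```

send_rows([
  [0, [0, 0, 0], [0, 0, 0]],
  [0, [0, 0, 0], [0, 0, 0]],
  [0, [0, 0, 0], [0, 0, 0]],
  [0, [0, 0, 0], [0, 0, 0]],
  [0, [0, 0, 0], [0, 0, 0]],
])

```text
t: 7.7
position: [0.4817, -0.3109, 0.0456]
tool_rot: [180.0, -0.0, -180.0]
force: [-0.1, 1.0, 0.6]
width: 0.0877
grip_force: 0.0
```

send_rows([
  [0, [0, 0, -0.02], [0, 0, 0]],
  [0, [0, 0, -0.06], [0, 0, 0]],
  [0, [0, 0, -0.1], [0, 0, 0]],
  [0, [0, 0, -0.14], [0, 0, 0]],
  [0, [0, 0, -0.154], [0, 0, 0]],
])

```text
t: 8.2
position: [0.4831, -0.3122, 0.2036]
tool_rot: [-179.9, 0.3, 180.0]
force: [0.4, 0.4, 0.8]
width: 0.0879
grip_force: 0.0
```

send_rows([
  [0, [0.009, 0.042, 0], [0, 0, 0]],
  [0, [0.018, 0.084, 0], [0, 0, 0]],
  [0, [0.027, 0.126, 0], [0, 0, 0]],
  [0, [0.037, 0.168, 0], [0, 0, 0]],
  [0, [0.0455, 0.205, 0], [0, 0, 0]],
])

```text
t: 8.7
position: [0.4349, -0.1039, 0.199]
tool_rot: [180.0, -0.1, -179.9]
force: [0.5, -0.4, 0.8]
width: 0.0879
grip_force: 0.0
```

```bash
python3 - <<'E'
from loc import *
cv2.imwrite('pics/top1.png',grab_frame('top')[180:320,150:520]);grab_frame('side')
print(state()['position'],state()['t'])
fit('large_crucible',p0=(.482,-.312),z0=.003)
fit('tray2',p0=(.517,-.305,.194));fit('tray3',p0=(.507,.284,.134),cams=('top',))
E
```

```text
[ 0.43468869 -0.10118761  0.19878288] 8.8
large_crucible [ 0.4824 -0.3119] cost 1.036 {'top': (0.41, array([328., 169.])), 'side': (0.68, array([363., 352.]))} {'top': array([ 0.482, -0.312]), 'side': array([ 0.4824, -0.3119])}
tray2 [ 0.5185 -0.3073  0.1936] cost 1.304 {'top': (0.83, array([182., 251.])), 'side': (0.94, array([384., 356.]))} {'top': array([ 0.517, -0.305,  0.194]), 'side': array([ 0.5185, -0.3073,  0.1936])}
tray3 [0.5086 0.2843 0.134 ] cost 0.023 {'top': (0.83, array([182., 251.]))}
```

View pics/top1.png

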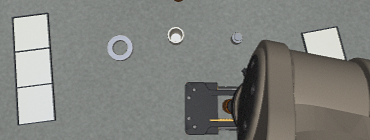

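send_rows([
  [0, [0, 0, 0.01], [0, 0, 0]],
  [0, [0, 0, 0.04], [0, 0, 0]],
  [0, [0, 0, 0.08], [0, 0, 0]],
  [0, [0, 0, 0.11], [0, 0, 0]],
  [0, [0, 0, 0.11], [0, 0, 0]],
])

```text
t: 9.55
position: [0.4332, -0.1066, 0.0861]
tool_rot: [-180.0, -0.5, 179.9]
force: [0.5, 0.4, 0.3]
width: 0.0878
grip_force: 0.0
```

send_rows([
  [0, [0, 0, 0.015], [0, 0, 0]],
  [0, [0, 0, 0.03], [0, 0, 0]],
  [0, [0, 0, 0.04], [0, 0, 0]],
  [0, [0, 0, 0.048], [0, 0, 0]],
  [0, [0, 0, 0.048], [0, 0, 0]],
])

```text
t: 10.05
position: [0.436, -0.1062, 0.0414]
tool_rot: [180.0, -0.0, 180.0]
force: [-0.1, -0.0, 0.7]
width: 0.0877
grip_force: 0.0
```

send_rows([
  [255, [0, 0, 0], [0, 0, 0]],
  [255, [0, 0, 0], [0, 0, 0]],
  [255, [0, 0, 0], [0, 0, 0]],
  [255, [0, 0, 0], [0, 0, 0]],
  [255, [0, 0, 0], [0, 0, 0]],
])

```text
t: 10.55
position: [0.4363, -0.1059, 0.0419]
tool_rot: [180.0, 0.0, -180.0]
force: [0.4, -0.7, -0.0]
width: 0.0513
grip_force: 0.0
```

send_rows([
  [255, [0, 0, 0], [0, 0, 0]],
  [255, [0, 0, 0], [0, 0, 0]],
  [255, [0, 0, 0], [0, 0, 0]],
  [255, [0, 0, 0], [0, 0, 0]],
  [255, [0, 0, 0], [0, 0, 0]],
])

```text
t: 11.05
position: [0.4362, -0.1061, 0.0417]
tool_rot: [-180.0, 0.0, -180.0]
force: [-0.4, -0.7, 0.3]
width: 0.0275
grip_force: 30.0
```

send_rows([
  [255, [0, 0, -0.02], [0, 0, 0]],
  [255, [0, 0, -0.06], [0, 0, 0]],
  [255, [0, 0, -0.1], [0, 0, 0]],
  [255, [0, 0, -0.14], [0, 0, 0]],
  [255, [0, 0, -0.158], [0, 0, 0]],
])

```text
t: 11.55
position: [0.4372, -0.1062, 0.2027]
tool_rot: [180.0, 0.2, 180.0]
force: [0.4, -0.5, -0.7]
width: 0.0276
grip_force: 30.0
```

send_rows([
  [255, [-0.005, 0.025, 0], [0, 0, 0]],
  [255, [-0.01, 0.065, 0], [0, 0, 0]],
  [255, [-0.015, 0.11, 0], [0, 0, 0]],
  [255, [-0.02, 0.155, 0], [0, 0, 0]],
  [255, [-0.02, 0.2, 0], [0, 0, 0]],
])

```text
t: 12.05
position: [0.4561, 0.0959, 0.1997]
tool_rot: [180.0, 0.0, 180.0]
force: [0.6, 0.1, -1.4]
width: 0.0276
grip_force: 30.0
```

send_rows([
  [255, [0.005, 0.045, 0], [0, 0, 0]],
  [255, [0.01, 0.09, 0], [0, 0, 0]],
  [255, [0.015, 0.13, 0], [0, 0, 0]],
  [255, [0.02, 0.165, 0], [0, 0, 0]],
  [255, [0.02, 0.181, 0], [0, 0, 0]],
])

```text
t: 12.55
position: [0.4345, 0.2786, 0.1994]
tool_rot: [180.0, -0.0, -179.7]
force: [0.1, 0.1, -0.4]
width: 0.0275
grip_force: 30.0
```

send_rows([
  [255, [0, 0, 0.02], [0, 0, 0]],
  [255, [0, 0, 0.06], [0, 0, 0]],
  [255, [0, 0, 0.1], [0, 0, 0]],
  [255, [0, 0, 0.13], [0, 0, 0]],
  [255, [0, 0, 0.14], [0, 0, 0]],
])

```text
t: 13.05
position: [0.4347, 0.2728, 0.0569]
tool_rot: [-179.8, -0.2, 180.0]
force: [0.7, -0.6, -0.8]
width: 0.0278
grip_force: 30.0
```

send_rows([
  [255, [0, 0, 0.003], [0, 0, 0]],
  [255, [0, 0, 0.007], [0, 0, 0]],
  [255, [0, 0, 0.01], [0, 0, 0]],
  [255, [0, 0, 0.013], [0, 0, 0]],
  [255, [0, 0, 0.014], [0, 0, 0]],
])

```text
t: 13.55
position: [0.4363, 0.2753, 0.0461]
tool_rot: [180.0, 0.0, -180.0]
force: [-0.2, 0.7, -1.1]
width: 0.0273
grip_force: 30.0
```

send_rows([
  [255, [0, 0, 0.001], [0, 0, 0]],
  [255, [0, 0, 0.0015], [0, 0, 0]],
  [255, [0, 0, 0.0015], [0, 0, 0]],
  [210, [0, 0, 0.0015], [0, 0, 0]],
  [100, [0, 0, 0.0015], [0, 0, 0]],
])

```text
t: 14.05
position: [0.4363, 0.2752, 0.0444]
tool_rot: [180.0, 0.0, -180.0]
force: [0.1, 0.1, 0.6]
width: 0.0323
grip_force: 0.0
```

send_rows([
  [0, [0, 0, 0], [0, 0, 0]],
  [0, [0, 0, 0], [0, 0, 0]],
  [0, [0, 0, 0], [0, 0, 0]],
  [0, [0, 0, 0], [0, 0, 0]],
  [0, [0, 0, 0], [0, 0, 0]],
])

```text
t: 14.55
position: [0.4361, 0.275, 0.0441]
tool_rot: [-180.0, -0.0, -180.0]
force: [0.7, -1.6, -0.2]
width: 0.0716
grip_force: 0.0
```

send_rows([
  [0, [0, 0, -0.015], [0, 0, 0]],
  [0, [0, 0, -0.05], [0, 0, 0]],
  [0, [0, 0, -0.09], [0, 0, 0]],
  [0, [0, 0, -0.13], [0, 0, 0]],
  [0, [0, 0, -0.155], [0, 0, 0]],
])

```text
t: 15.05
position: [0.4368, 0.2754, 0.2021]
tool_rot: [179.9, 0.1, 180.0]
force: [-0.1, 0.3, -0.6]
width: 0.0879
grip_force: 0.0
```

send_rows([
  [0, [-0.018, -0.038, 0], [0, 0, 0]],
  [0, [-0.036, -0.076, 0], [0, 0, 0]],
  [0, [-0.055, -0.114, 0], [0, 0, 0]],
  [0, [-0.073, -0.152, 0], [0, 0, 0]],
  [0, [-0.091, -0.19, 0], [0, 0, 0]],
])

```text
t: 15.55
position: [0.5275, 0.0835, 0.1993]
tool_rot: [180.0, 0.0, -180.0]
force: [1.3, 0.2, -0.1]
width: 0.0877
grip_force: 0.0
```

send_rows([
  [0, [-0.018, -0.038, 0], [0, 0, 0]],
  [0, [-0.034, -0.07, 0], [0, 0, 0]],
  [0, [-0.0425, -0.088, 0], [0, 0, 0]],
  [0, [-0.0425, -0.088, 0.02], [0, 0, 0]],
  [0, [-0.0425, -0.088, 0.06], [0, 0, 0]],
])

```text
t: 16.05
position: [0.5723, -0.004, 0.141]
tool_rot: [180.0, 0.4, 179.9]
force: [0.2, 0.7, 0.5]
width: 0.0878
grip_force: 0.0
```

send_rows([
  [0, [0, 0, 0.04], [0, 0, 0]],
  [0, [0, 0, 0.07], [0, 0, 0]],
  [0, [0, 0, 0.09], [0, 0, 0]],
  [0, [0, 0, 0.1], [0, 0, 0]],
  [0, [0, 0, 0.103], [0, 0, 0]],
])

```text
t: 16.55
position: [0.5691, -0.003, 0.0353]
tool_rot: [-180.0, -0.1, -180.0]
force: [-0.0, 0.0, 0.6]
width: 0.088
grip_force: 0.0
```

send_rows([
  [255, [0, 0, 0], [0, 0, 0]],
  [255, [0, 0, 0], [0, 0, 0]],
  [255, [0, 0, 0], [0, 0, 0]],
  [255, [0, 0, 0], [0, 0, 0]],
  [255, [0, 0, 0], [0, 0, 0]],
])

```text
t: 17.05
position: [0.5699, -0.0028, 0.0367]
tool_rot: [180.0, 0.0, -180.0]
force: [0.1, 0.4, -0.4]
width: 0.0509
grip_force: 0.0
```

send_rows([
  [255, [0, 0, 0], [0, 0, 0]],
  [255, [0, 0, 0], [0, 0, 0]],
  [255, [0, 0, 0], [0, 0, 0]],
  [255, [0, 0, 0], [0, 0, 0]],
  [255, [0, 0, 0], [0, 0, 0]],
])

```text
t: 17.55
position: [0.5696, -0.0029, 0.0362]
tool_rot: [180.0, -0.0, -180.0]
force: [-0.7, -0.7, 1.0]
width: 0.0303
grip_force: 30.0
```

send_rows([
  [255, [0, 0, -0.02], [0, 0, 0]],
  [255, [0, 0, -0.06], [0, 0, 0]],
  [255, [0, 0, -0.1], [0, 0, 0]],
  [255, [0, 0, -0.14], [0, 0, 0]],
  [255, [0, 0, -0.163], [0, 0, 0]],
])

```text
t: 18.05
position: [0.5706, -0.0031, 0.2023]
tool_rot: [180.0, 0.2, 180.0]
force: [0.2, -0.0, -0.3]
width: 0.0303
grip_force: 30.0
```

send_rows([
  [255, [-0.001, 0.03, 0], [0, 0, 0]],
  [255, [-0.002, 0.07, 0], [0, 0, 0]],
  [255, [-0.003, 0.11, 0], [0, 0, 0]],
  [255, [-0.005, 0.15, 0], [0, 0, 0]],
  [255, [-0.006, 0.19, 0], [0, 0, 0]],
])

```text
t: 18.55
position: [0.5753, 0.1886, 0.1991]
tool_rot: [180.0, -0.0, -180.0]
force: [-0.2, -0.3, 0.1]
width: 0.0309
grip_force: 30.0
```

send_rows([
  [255, [-0.001, 0.04, 0], [0, 0, 0]],
  [255, [-0.002, 0.08, 0], [0, 0, 0]],
  [255, [-0.0035, 0.1065, 0], [0, 0, 0]],
  [255, [-0.0035, 0.1065, 0.02], [0, 0, 0]],
  [255, [-0.0035, 0.1065, 0.06], [0, 0, 0]],
])

```text
t: 19.05
position: [0.5808, 0.2962, 0.1411]
tool_rot: [179.8, 0.3, -179.9]
force: [-0.1, -1.2, -1.5]
width: 0.0304
grip_force: 30.0
```

send_rows([
  [255, [0, 0, 0.03], [0, 0, 0]],
  [255, [0, 0, 0.06], [0, 0, 0]],
  [255, [0, 0, 0.08], [0, 0, 0]],
  [255, [0, 0, 0.09], [0, 0, 0]],
  [255, [0, 0, 0.097], [0, 0, 0]],
])

```text
t: 19.55
position: [0.5789, 0.2934, 0.0414]
tool_rot: [-180.0, -0.0, -180.0]
force: [0.8, -0.8, -0.1]
width: 0.0304
grip_force: 30.0
```

Contact expected at about 0.0392–0.0395; lower 2.5 mm and release.

send_rows([
  [255, [0, 0, 0.001], [0, 0, 0]],
  [255, [0, 0, 0.002], [0, 0, 0]],
  [255, [0, 0, 0.0027], [0, 0, 0]],
  [255, [0, 0, 0.0027], [0, 0, 0]],
  [255, [0, 0, 0.0027], [0, 0, 0]],
])

```text
t: 20.05
position: [0.5793, 0.2938, 0.04]
tool_rot: [180.0, 0.0, -180.0]
force: [-0.1, 0.4, 0.0]
width: 0.0303
grip_force: 30.0
```

send_rows([
  [210, [0, 0, 0], [0, 0, 0]],
  [100, [0, 0, 0], [0, 0, 0]],
  [0, [0, 0, 0], [0, 0, 0]],
  [0, [0, 0, 0], [0, 0, 0]],
  [0, [0, 0, 0], [0, 0, 0]],
])

```text
t: 20.55
position: [0.5791, 0.2936, 0.0395]
tool_rot: [180.0, 0.0, -180.0]
force: [-0.4, -0.2, -0.3]
width: 0.059
grip_force: 0.0
```

send_rows([
  [0, [0, 0, 0], [0, 0, 0]],
  [0, [0, 0, 0], [0, 0, 0]],
  [0, [0, 0, -0.01], [0, 0, 0]],
  [0, [0, 0, -0.04], [0, 0, 0]],
  [0, [0, 0, -0.08], [0, 0, 0]],
])

```text
t: 21.05
position: [0.5779, 0.2929, 0.1192]
tool_rot: [-179.9, -0.2, -180.0]
force: [-0.1, 0.1, -0.4]
width: 0.0876
grip_force: 0.0
```

send_rows([
  [0, [0, 0, -0.04], [0, 0, 0]],
  [0, [0, 0, -0.08], [0, 0, 0]],
  [0, [-0.002, -0.03, -0.08], [0, 0, 0]],
  [0, [-0.012, -0.07, -0.08], [0, 0, 0]],
  [0, [-0.022, -0.11, -0.08], [0, 0, 0]],
])

```text
t: 21.55
position: [0.6012, 0.183, 0.2009]
tool_rot: [179.9, 0.1, -179.9]
force: [0.6, -0.2, -0.7]
width: 0.0878
grip_force: 0.0
```

```bash
python3 - <<'E'
from loc import *
a=grab_frame('top')[110:320,150:520];b=grab_frame('side')[80:400,100:470]
cv2.imwrite('pics/b1.png',np.vstack([a,b]))
fit('tall_vial',p0=(.4365,.275),z0=.003)
fit('small_crucible',p0=(.579,.294),z0=.003)
fit('short_vial',p0=(.6607,-.0076),pick={'top':(328,172),'side':(338,206)})
fit('large_weight',p0=(.6758,-.1004))
E
```

```text
tall_vial [0.4367 0.2764] cost 0.151 {'top': (0.54, array([180., 288.])), 'side': (0.76, array([188., 170.]))} {'top': array([0.4366, 0.2764]), 'side': array([0.4365, 0.2752])}
small_crucible [0.5805 0.2958] cost 0.188 {'top': (0.73, array([176., 209.])), 'side': (0.82, array([243., 158.]))} {'top': array([0.5799, 0.2963]), 'side': array([0.5806, 0.2936])}
short_vial [ 0.6596 -0.0067] cost 0.331 {'top': (0.63, array([326., 170.])), 'side': (0.8, array([339., 205.]))} {'top': array([ 0.6601, -0.0069]), 'side': array([ 0.6603, -0.0057])}
large_weight [ 0.6735 -0.101 ] cost 0.24 {'top': (0.69, array([375., 168.])), 'side': (0.57, array([372., 224.]))} {'top': array([ 0.6725, -0.0998]), 'side': array([ 0.6747, -0.1017])}
```

View pics/b1.png

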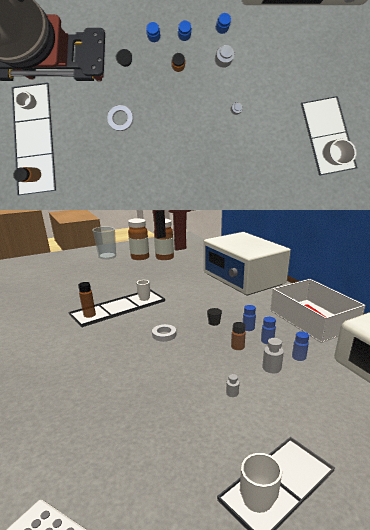

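send_rows([
  [0, [-0.012, -0.04, 0], [0, 0, 0]],
  [0, [-0.024, -0.08, 0], [0, 0, 0]],
  [0, [-0.037, -0.12, 0], [0, 0, 0]],
  [0, [-0.05, -0.16, 0], [0, 0, 0]],
  [0, [-0.0585, -0.1905, 0], [0, 0, 0]],
])

```text
t: 22.55
position: [0.6602, -0.0093, 0.1995]
tool_rot: [-179.9, 0.0, 180.0]
force: [0.7, -0.0, 0.2]
width: 0.088
grip_force: 0.0
```

send_rows([
  [0, [0, 0, 0.005], [0, 0, 0]],
  [0, [0, 0, 0.03], [0, 0, 0]],
  [0, [0, 0, 0.07], [0, 0, 0]],
  [0, [0, 0, 0.1], [0, 0, 0]],
  [0, [0, 0, 0.12], [0, 0, 0]],
])

```text
t: 23.05
position: [0.6582, -0.0049, 0.0767]
tool_rot: [180.0, -0.2, -179.9]
force: [-0.3, -0.6, -0.4]
width: 0.0877
grip_force: 0.0
```

send_rows([
  [0, [0, 0, 0.015], [0, 0, 0]],
  [0, [0, 0, 0.03], [0, 0, 0]],
  [0, [0, 0, 0.04], [0, 0, 0]],
  [0, [0, 0, 0.046], [0, 0, 0]],
  [0, [0, 0, 0.046], [0, 0, 0]],
])

```text
t: 23.55
position: [0.6594, -0.0068, 0.033]
tool_rot: [-180.0, -0.0, -180.0]
force: [0.0, 0.5, -0.1]
width: 0.0876
grip_force: 0.0
```

send_rows([
  [255, [0, 0, 0], [0, 0, 0]],
  [255, [0, 0, 0], [0, 0, 0]],
  [255, [0, 0, 0], [0, 0, 0]],
  [255, [0, 0, 0], [0, 0, 0]],
  [255, [0, 0, 0], [0, 0, 0]],
])

```text
t: 24.05
position: [0.6597, -0.0069, 0.0337]
tool_rot: [180.0, 0.0, -180.0]
force: [-0.2, 0.1, -0.8]
width: 0.0514
grip_force: 0.0
```

send_rows([
  [255, [0, 0, 0], [0, 0, 0]],
  [255, [0, 0, 0], [0, 0, 0]],
  [255, [0, 0, 0], [0, 0, 0]],
  [255, [0, 0, 0], [0, 0, 0]],
  [255, [0, 0, 0], [0, 0, 0]],
])

```text
t: 24.55
position: [0.6596, -0.007, 0.0334]
tool_rot: [-180.0, -0.0, -180.0]
force: [0.1, -0.3, -0.0]
width: 0.0271
grip_force: 30.0
```

send_rows([
  [255, [0, 0, -0.02], [0, 0, 0]],
  [255, [0, 0, -0.06], [0, 0, 0]],
  [255, [0, 0, -0.1], [0, 0, 0]],
  [255, [0, 0, -0.14], [0, 0, 0]],
  [255, [0, 0, -0.166], [0, 0, 0]],
])

```text
t: 25.05
position: [0.6605, -0.0071, 0.2027]
tool_rot: [180.0, 0.2, 180.0]
force: [0.8, 0.1, -0.4]
width: 0.0276
grip_force: 30.0
```

send_rows([
  [255, [0.01, -0.028, 0], [0, 0, 0]],
  [255, [0.024, -0.066, 0], [0, 0, 0]],
  [255, [0.038, -0.104, 0], [0, 0, 0]],
  [255, [0.052, -0.142, 0], [0, 0, 0]],
  [255, [0.066, -0.18, 0], [0, 0, 0]],
])

```text
t: 25.55
position: [0.5928, -0.1883, 0.1995]
tool_rot: [180.0, 0.0, -180.0]
force: [0.5, -0.4, -0.2]
width: 0.0273
grip_force: 30.0
```

send_rows([
  [255, [0.014, -0.038, 0], [0, 0, 0]],
  [255, [0.028, -0.076, 0], [0, 0, 0]],
  [255, [0.0405, -0.112, 0], [0, 0, 0]],
  [255, [0.0405, -0.112, 0], [0, 0, 0]],
  [255, [0.0405, -0.112, 0.03], [0, 0, 0]],
])

```text
t: 26.05
position: [0.5548, -0.3019, 0.1728]
tool_rot: [-179.8, 0.4, 179.8]
force: [1.0, 1.4, -0.4]
width: 0.0271
grip_force: 30.0
```

send_rows([
  [255, [0, 0, 0.04], [0, 0, 0]],
  [255, [0, 0, 0.075], [0, 0, 0]],
  [255, [0, 0, 0.105], [0, 0, 0]],
  [255, [0, 0, 0.12], [0, 0, 0]],
  [255, [0, 0, 0.126], [0, 0, 0]],
])

```text
t: 26.55
position: [0.5527, -0.2981, 0.042]
tool_rot: [179.9, -0.1, -180.0]
force: [-0.1, -0.1, 0.4]
width: 0.0271
grip_force: 30.0
```

send_rows([
  [255, [0, 0, 0.002], [0, 0, 0]],
  [255, [0, 0, 0.004], [0, 0, 0]],
  [255, [0, 0, 0.006], [0, 0, 0]],
  [255, [0, 0, 0.0065], [0, 0, 0]],
  [255, [0, 0, 0.0065], [0, 0, 0]],
])

```text
t: 27.05
position: [0.5535, -0.299, 0.0375]
tool_rot: [-180.0, 0.0, -180.0]
force: [-0.3, 0.5, -0.0]
width: 0.0273
grip_force: 30.0
```

Another 1.2 mm, release, rise.

send_rows([
  [255, [0, 0, 0.0006], [0, 0, 0]],
  [255, [0, 0, 0.0012], [0, 0, 0]],
  [255, [0, 0, 0.0012], [0, 0, 0]],
  [255, [0, 0, 0.0012], [0, 0, 0]],
  [210, [0, 0, 0.0012], [0, 0, 0]],
])

```text
t: 27.55
position: [0.5534, -0.299, 0.0364]
tool_rot: [180.0, 0.0, -180.0]
force: [-0.9, 0.9, 5.1]
width: 0.0272
grip_force: 30.0
```

send_rows([
  [100, [0, 0, 0], [0, 0, 0]],
  [0, [0, 0, 0], [0, 0, 0]],
  [0, [0, 0, 0], [0, 0, 0]],
  [0, [0, 0, 0], [0, 0, 0]],
  [0, [0, 0, 0], [0, 0, 0]],
])

```text
t: 28.05
position: [0.5531, -0.2989, 0.0356]
tool_rot: [180.0, -0.0, -180.0]
force: [0.4, -0.2, 0.1]
width: 0.0636
grip_force: 0.0
```

send_rows([
  [0, [0, 0, 0], [0, 0, 0]],
  [0, [0, 0, -0.01], [0, 0, 0]],
  [0, [0, 0, -0.04], [0, 0, 0]],
  [0, [0, 0, -0.08], [0, 0, 0]],
  [0, [0, 0, -0.12], [0, 0, 0]],
])

```text
t: 28.55
position: [0.5528, -0.2989, 0.1574]
tool_rot: [180.0, -0.0, 180.0]
force: [0.5, -0.5, -0.9]
width: 0.0875
grip_force: 0.0
```

send_rows([
  [0, [0, 0, -0.03], [0, 0, 0]],
  [0, [0, 0, -0.043], [0, 0, 0]],
  [0, [-0.02, 0.03, -0.043], [0, 0, 0]],
  [0, [-0.04, 0.065, -0.043], [0, 0, 0]],
  [0, [-0.06, 0.1, -0.043], [0, 0, 0]],
])

```text
t: 29.05
position: [0.6132, -0.1979, 0.1983]
tool_rot: [180.0, -0.0, 179.9]
force: [0.3, 0.1, 0.0]
width: 0.0879
grip_force: 0.0
```

send_rows([
  [0, [-0.02, 0.033, 0], [0, 0, 0]],
  [0, [-0.04, 0.066, 0], [0, 0, 0]],
  [0, [-0.061, 0.099, 0], [0, 0, 0]],
  [0, [-0.061, 0.099, 0], [0, 0, 0]],
  [0, [-0.061, 0.099, 0], [0, 0, 0]],
])

```text
t: 29.55
position: [0.6739, -0.0987, 0.1977]
tool_rot: [180.0, -0.1, -179.9]
force: [-0.0, 0.1, 0.2]
width: 0.0878
grip_force: 0.0
```

send_rows([
  [0, [0, 0, 0.03], [0, 0, 0]],
  [0, [0, 0, 0.06], [0, 0, 0]],
  [0, [0, 0, 0.09], [0, 0, 0]],
  [0, [0, 0, 0.11], [0, 0, 0]],
  [0, [0, 0, 0.12], [0, 0, 0]],
])

```text
t: 30.05
position: [0.6718, -0.102, 0.0764]
tool_rot: [-180.0, -0.2, 179.9]
force: [-0.2, -0.5, 0.1]
width: 0.0875
grip_force: 0.0
```

send_rows([
  [0, [0, 0, 0.015], [0, 0, 0]],
  [0, [0, 0, 0.03], [0, 0, 0]],
  [0, [0, 0, 0.04], [0, 0, 0]],
  [0, [0, 0, 0.044], [0, 0, 0]],
  [0, [0, 0, 0.044], [0, 0, 0]],
])

```text
t: 30.55
position: [0.674, -0.0998, 0.0343]
tool_rot: [180.0, -0.0, -180.0]
force: [-0.1, 0.3, 0.7]
width: 0.0878
grip_force: 0.0
```

send_rows([
  [255, [0, 0, 0], [0, 0, 0]],
  [255, [0, 0, 0], [0, 0, 0]],
  [255, [0, 0, 0], [0, 0, 0]],
  [255, [0, 0, 0], [0, 0, 0]],
  [255, [0, 0, 0], [0, 0, 0]],
])

```text
t: 31.05
position: [0.6743, -0.0999, 0.035]
tool_rot: [180.0, 0.0, -180.0]
force: [-0.7, -0.3, 0.0]
width: 0.0515
grip_force: 0.0
```

send_rows([
  [255, [0, 0, 0], [0, 0, 0]],
  [255, [0, 0, 0], [0, 0, 0]],
  [255, [0, 0, 0], [0, 0, 0]],
  [255, [0, 0, 0], [0, 0, 0]],
  [255, [0, 0, 0], [0, 0, 0]],
])

```text
t: 31.55
position: [0.6742, -0.1003, 0.0348]
tool_rot: [-180.0, 0.0, 180.0]
force: [-0.6, -1.9, 0.2]
width: 0.0354
grip_force: 30.0
```

send_rows([
  [255, [0, 0, -0.01], [0, 0, 0]],
  [255, [0, 0, -0.03], [0, 0, 0]],
  [255, [0, 0, -0.06], [0, 0, 0]],
  [255, [0, 0, -0.1], [0, 0, 0]],
  [255, [0, 0, -0.14], [0, 0, 0]],
])

```text
t: 32.05
position: [0.6732, -0.0993, 0.1758]
tool_rot: [180.0, -0.1, -180.0]
force: [0.8, 0.3, -3.1]
width: 0.0356
grip_force: 30.0
```

send_rows([
  [255, [0.01, 0.023, 0], [0, 0, 0]],
  [255, [0.024, 0.056, 0], [0, 0, 0]],
  [255, [0.038, 0.089, 0], [0, 0, 0]],
  [255, [0.053, 0.122, 0], [0, 0, 0]],
  [255, [0.067, 0.155, 0], [0, 0, 0]],
])

```text
t: 32.55
position: [0.6057, 0.0567, 0.1749]
tool_rot: [180.0, -0.1, -180.0]
force: [0.4, -0.3, -3.3]
width: 0.0354
grip_force: 30.0
```

send_rows([
  [255, [0.014, 0.033, 0], [0, 0, 0]],
  [255, [0.028, 0.066, 0], [0, 0, 0]],
  [255, [0.042, 0.099, 0], [0, 0, 0]],
  [255, [0.057, 0.132, 0], [0, 0, 0]],
  [255, [0.071, 0.165, 0], [0, 0, 0]],
])

```text
t: 33.05
position: [0.5346, 0.2215, 0.175]
tool_rot: [180.0, -0.0, -180.0]
force: [-0.2, -0.1, -3.1]
width: 0.0352
grip_force: 30.0
```

send_rows([
  [255, [0.014, 0.033, 0], [0, 0, 0]],
  [255, [0.024, 0.054, 0], [0, 0, 0]],
  [255, [0.028, 0.064, 0], [0, 0, 0]],
  [255, [0.028, 0.064, 0], [0, 0, 0]],
  [255, [0.028, 0.064, 0], [0, 0, 0]],
])

```text
t: 33.55
position: [0.5087, 0.2825, 0.1748]
tool_rot: [-179.9, 0.0, 179.9]
force: [1.2, 0.8, -3.1]
width: 0.0358
grip_force: 30.0
```

send_rows([
  [255, [0, 0, 0.03], [0, 0, 0]],
  [255, [0, 0, 0.06], [0, 0, 0]],
  [255, [0, 0, 0.09], [0, 0, 0]],
  [255, [0, 0, 0.11], [0, 0, 0]],
  [255, [0, 0, 0.12], [0, 0, 0]],
])

```text
t: 34.05
position: [0.5081, 0.2813, 0.053]
tool_rot: [-179.8, -0.1, 179.8]
force: [0.3, -0.1, -2.7]
width: 0.0355
grip_force: 30.0
```

send_rows([
  [255, [0, 0, 0.006], [0, 0, 0]],
  [255, [0, 0, 0.01], [0, 0, 0]],
  [255, [0, 0, 0.014], [0, 0, 0]],
  [255, [0, 0, 0.0155], [0, 0, 0]],
  [255, [0, 0, 0.0155], [0, 0, 0]],
])

```text
t: 34.55
position: [0.5082, 0.2842, 0.0396]
tool_rot: [180.0, 0.0, -180.0]
force: [-0.1, -0.4, -3.5]
width: 0.0359
grip_force: 30.0
```

send_rows([
  [255, [0, 0, 0.001], [0, 0, 0]],
  [255, [0, 0, 0.0018], [0, 0, 0]],
  [255, [0, 0, 0.0018], [0, 0, 0]],
  [255, [0, 0, 0.0018], [0, 0, 0]],
  [255, [0, 0, 0.0018], [0, 0, 0]],
])

```text
t: 35.05
position: [0.5083, 0.2842, 0.0378]
tool_rot: [180.0, 0.0, -180.0]
force: [-0.8, -0.4, 0.5]
width: 0.0357
grip_force: 30.0
```

send_rows([
  [210, [0, 0, 0], [0, 0, 0]],
  [100, [0, 0, 0], [0, 0, 0]],
  [0, [0, 0, 0], [0, 0, 0]],
  [0, [0, 0, 0], [0, 0, 0]],
  [0, [0, 0, 0], [0, 0, 0]],
])

```text
t: 35.55
position: [0.5081, 0.2841, 0.0374]
tool_rot: [-180.0, 0.0, -180.0]
force: [-1.2, -0.1, -0.2]
width: 0.0638
grip_force: 0.0
```

send_rows([
  [0, [0, 0, 0], [0, 0, 0]],
  [0, [0, 0, 0], [0, 0, 0]],
  [0, [0, 0, -0.01], [0, 0, 0]],
  [0, [0, 0, -0.04], [0, 0, 0]],
  [0, [0, 0, -0.08], [0, 0, 0]],
])

```text
t: 36.05
position: [0.507, 0.2833, 0.1175]
tool_rot: [-179.9, -0.2, -180.0]
force: [0.3, 0.4, 0.3]
width: 0.0876
grip_force: 0.0
```

send_rows([
  [0, [0, 0, -0.04], [0, 0, 0]],
  [0, [0, 0, -0.08], [0, 0, 0]],
  [0, [0, 0, -0.1], [0, 0, 0]],
  [0, [-0.02, 0.03, -0.1], [0, 0, 0]],
  [0, [-0.04, 0.065, -0.1], [0, 0, 0]],
])

```text
t: 36.55
position: [0.5493, 0.3486, 0.2202]
tool_rot: [179.9, 0.1, 179.9]
force: [0.5, 0.2, 0.3]
width: 0.0877
grip_force: 0.0
```

send_rows([
  [0, [-0.02, 0.035, 0], [0, 0, 0]],
  [0, [-0.04, 0.07, 0], [0, 0, 0]],
  [0, [-0.05, 0.1, 0], [0, 0, 0]],
  [0, [-0.05, 0.12, 0], [0, 0, 0]],
  [0, [-0.05, 0.12, 0], [0, 0, 0]],
])

```text
t: 37.05
position: [0.5965, 0.4728, 0.2172]
tool_rot: [179.9, -0.0, -179.7]
force: [-0.7, 0.5, -0.3]
width: 0.088
grip_force: 0.0
```

```bash
python3 - <<'E'
from loc import *
a=grab_frame('top')[110:320,150:520];b=grab_frame('side')[80:400,100:470]
cv2.imwrite('pics/b2.png',np.vstack([a,b]))
fit('large_weight',p0=(.508,.284),z0=.003)
fit('short_vial',p0=(.553,-.299),z0=.003,pick={'top':(472,226),'side':(405,330)})
print(state())
E
```

```text
large_weight [0.5089 0.2859] cost 0.14 {'top': (0.73, array([175., 245.])), 'side': (0.79, array([216., 165.]))} {'top': array([0.5083, 0.2859]), 'side': array([0.5094, 0.2853])}
short_vial [ 0.5547 -0.2988] cost 0.244 {'top': (0.6, array([476., 222.])), 'side': (0.76, array([398., 327.]))} {'top': array([ 0.5543, -0.2981]), 'side': array([ 0.5558, -0.2985])}
{'t': 37.35, 'joint_positions': array([-52.08001591,  37.53671982,  15.53537797,  77.95324131,
       -10.26423108,  65.87590279,  54.48278155]), 'joint_vel': array([-0.09895895,  0.14308529, -0.26429719, -0.29333298, -0.06003843,
        0.06359512, -0.02557961]), 'tau': array([-3.10239466e-01, -6.69255710e+01,  6.29549325e+00, -2.73022252e+01,
       -2.03902455e-02,  6.85774838e-02,  3.65805092e-03]), 'position': array([0.59856594, 0.46724508, 0.21811003]), 'tool_rot': array([-1.79978844e+02,  2.51753317e-02,  1.79899666e+02]), 'force': array([-0.00402783, -0.11727174, -0.74176882]), 'ft_torque': array([ 0.01819394, -0.0422336 ,  0.04600992]), 'grip_force': 0.0, 'width': 0.08778221433434855}
```

View pics/b2.png

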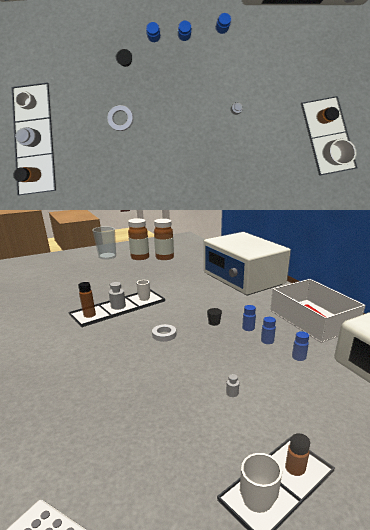

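All five kit things stand upright in their pockets, and the small weight, bung and collar have not moved. I'm handing in.

```bash
python3 -c "
from workcell import hand_in
print(hand_in())"
```

```text
the job is handed in; nothing more can be done
None
```

Both kits are made up and the job is handed in at about 37 s: the last pictures show all five things upright in their pockets and the small weight, bung and collar where they were, but `hand_in()` returned no verdict.

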